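# Shut one flip-cap hardware tube, open the next

### The job

I am done with the brass nuts, so first press the open orange cap fully shut on its tube, and only then flip the blue cap right open, leaning back well past upright, so I can get at the bearing balls without the two kinds mixing. Keep the white-capped tube shut and do not disturb the loose things on the mat.

Things in the scene. Friction and masses are not known exactly. Their poses are not given: they have to be found in the camera images.
- rack: Grey rack screwed down on the black rubber mat, 100 x 340 x 80 mm high (x, y, z), holding the three tubes in a row along its y axis, 100 mm apart. Origin: centre of its underside (on the mat, 3 mm above the table). Its x axis points away from the tubes' thumb tabs, towards their hinges. It never moves.
- tube_orange: Clear tube with the orange flip cap (brass parts inside; its cap stands open at the start, at 1.3 to 2.0 rad), 56 mm outside diameter, 130 mm tall, open mouth, fixed in any place of the rack. Origin: centre of its underside, 15 mm above the table; rim 145 mm above it. z up; x points from the thumb tab's side to the hinge, y along the hinge axis; turned up to 0.15 rad from the rack.
- cap_orange (a joint): Hinge of the orange cap (rad): 0 = fully shut and flat, 1.57 = cap upright, 2.1 = stop, fully open and leaning back away from the thumb-tab side. A stiff friction hinge without spring or catch: it stays where it is left; about 1 N at the tab moves it. The cap is a disc 62 mm in diameter, 10 mm thick; shut, it is centred on the tube, its top 155 mm above the table.
- hinge_orange (a point): Point on the hinge axis of the orange cap, at its middle: 34 mm along the tube's +x from the tube's centre line, at rim height (145 mm above the table). Fixed to the tube, axes as the tube's.
- tab_orange (a point): Grip point in the orange cap's thumb tab, 86 mm from the hinge axis, 5 mm above the rim plane when shut; moves with the cap, axes the cap's (equal to the tube's when shut). Tab: flat tongue 20 mm wide (y), 8 mm thick, 33 mm out from the disc's edge, ending 12 mm beyond this point; shut, it points to the tube's -x. Pinched across its width it can turn in the fingers.
- tube_blue: Clear tube with the blue flip cap (steel balls inside; its cap is shut at the start), 56 mm outside diameter, 130 mm tall, open mouth, fixed in any place of the rack. Origin: centre of its underside, 15 mm above the table; rim 145 mm above it. z up; x points from the thumb tab's side to the hinge, y along the hinge axis; turned up to 0.15 rad from the rack.
- cap_blue (a joint): Hinge of the blue cap (rad): 0 = fully shut and flat, 1.57 = cap upright, 2.1 = stop, fully open and leaning back away from the thumb-tab side. A stiff friction hinge without spring or catch: it stays where it is left; about 1 N at the tab moves it. The cap is a disc 62 mm in diameter, 10 mm thick; shut, it is centred on the tube, its top 155 mm above the table.
- hinge_blue (a point): Point on the hinge axis of the blue cap, at its middle: 34 mm along the tube's +x from the tube's centre line, at rim height (145 mm above the table). Fixed to the tube, axes as the tube's.
- tab_blue (a point): Grip point in the blue cap's thumb tab, 86 mm from the hinge axis, 5 mm above the rim plane when shut; moves with the cap, axes the cap's (equal to the tube's when shut). Tab: flat tongue 20 mm wide (y), 8 mm thick, 33 mm out from the disc's edge, ending 12 mm beyond this point; shut, it points to the tube's -x. Pinched across its width it can turn in the fingers.
- tube_white: Clear tube with the white flip cap (dark parts inside; its cap is shut), 56 mm outside diameter, 130 mm tall, open mouth, fixed in any place of the rack. Origin: centre of its underside, 15 mm above the table; rim 145 mm above it. z up; x points from the thumb tab's side to the hinge, y along the hinge axis; turned up to 0.15 rad from the rack.
- cap_white (a joint): Hinge of the white cap (rad): 0 = fully shut and flat, 1.57 = cap upright, 2.1 = stop, fully open and leaning back away from the thumb-tab side. A stiff friction hinge without spring or catch: it stays where it is left; about 1 N at the tab moves it. The cap is a disc 62 mm in diameter, 10 mm thick; shut, it is centred on the tube, its top 155 mm above the table.
- hinge_white (a point): Point on the hinge axis of the white cap, at its middle: 34 mm along the tube's +x from the tube's centre line, at rim height (145 mm above the table). Fixed to the tube, axes as the tube's.
- tab_white (a point): Grip point in the white cap's thumb tab, 86 mm from the hinge axis, 5 mm above the rim plane when shut; moves with the cap, axes the cap's (equal to the tube's when shut). Tab: flat tongue 20 mm wide (y), 8 mm thick, 33 mm out from the disc's edge, ending 12 mm beyond this point; shut, it points to the tube's -x. Pinched across its width it can turn in the fingers.
- truck: Loose aluminium skate truck standing on its base plate, 56 x 196 x 57 mm high, on the right of the mat. Origin: centre of its underside.
- parts_bowl: Loose steel parts bowl, 130 mm in diameter, 42 mm high, on the left of the mat. Origin: centre of its underside.
- wheel: Loose yellow skate wheel lying flat, 54 mm in diameter, 34 mm high, in front of the rack. Origin: centre of its underside.
- hex_key: Loose chrome hex key, an L of 123 x 46 mm, 8 mm thick, lying in front of the rack. Origin: on its long arm, at the underside.
- shield: Loose black plastic bearing shield, a flat ring 62 mm in diameter and 6 mm thick, on the mat. Origin: centre of its underside.
- driver: Loose screwdriver with a red handle, 200 mm long, lying on the right of the mat. Origin: under its middle.

How it is judged:
On the way, in this order (a step that is already met when the one before it is completed fails the run):
1. the orange cap is fully shut while the blue cap is still shut (value of joint cap_orange below 0.05 rad and value of joint cap_blue below 0.3 rad), for 0.2 s.
2. the blue cap is flipped open past upright (value of joint cap_blue above 1.65 rad), for 0.2 s.
At the end, for the whole second after the job is handed in: The orange cap is shut (within 0.05 rad), the blue cap stands open beyond 1.65 rad (leaning back past upright), the white cap is shut (within 0.05 rad), and all three are at rest (value of joint each of cap_orange, cap_white below 0.05 rad and value of joint cap_blue above 1.65 rad and not (velocity of joint cap_orange above 0.1 rad/s or velocity of joint cap_orange below -0.1 rad/s) and not (velocity of joint cap_blue above 0.1 rad/s or velocity of joint cap_blue below -0.1 rad/s) and not (velocity of joint cap_white above 0.1 rad/s or velocity of joint cap_white below -0.1 rad/s)); the robot touches nothing.
It fails at once if the blue cap is lifted (over 0.3 rad) while the orange cap is still open (over 0.3 rad) (value of joint each of cap_blue, cap_orange above 0.3 rad).
It fails at once if the white cap is lifted by more than 0.3 rad (value of joint cap_white above 0.3 rad).
It fails at once if any loose thing on the mat (truck, bowl, wheel, hex key, shield, screwdriver) is shifted by more than 30 mm (distance of any of truck, parts_bowl, wheel, hex_key, shield, driver from where it was at the start of the episode above 0.03 m).
It also fails if it takes over 64 s, if anything falls off the work surface, if the arm or the gripper's body presses on something with over 40 N, if the wrist force passes 120 N, or if a joint passes its speed limit or range.

### The arm

A 7-joint arm with a two-finger parallel gripper is mounted at the origin on the work surface. World frame = base frame: x ahead of the robot, y to its left, z up, the work surface at z = 0. Lengths are in m, angles in rad, forces in N, time in s.
With the tool pointing down it reaches from about 0.4 to 0.85 m from the base axis. Payload 4.5 kg.
Tool frame: the origin (TCP) lies at the centre of the arm's flange, where the gripper is bolted on; the fingertips stand 166 mm ahead of it and the grasp point (between the pads) lies 147 mm ahead of it (r.grip_depth is the distance from the TCP to the grasp point, in m); z points along the fingers, y is the line along which they close (so a half turn about z gives the same grasp; the last joint's range is limited). The gripper opens to 88 mm and grips with 3 to 60 N. Pads are 18 mm wide; open, the fingers measure 123 mm over their backs; the gripper's body (75 mm by 187 mm) begins 45 mm behind the grasp point.
Start: joints at [1.339, 0.689, -0.195, 1.565, 0.157, 0.902, -0.215], TCP at [0.164, -0.603, 0.405] pointing down, gripper open.
Joint ranges: [-3.01, 3.01], [-0.46, 2.08], [-1.47, 1.51], [0.13, 2.56], [-1, 4.14], [0.04, 2.09], [-2.66, 2.66]. Speed limits (rad/s): [2.57, 2.57, 3.14, 3.14, 3.14, 3.14, 3.14].

### API

Orientations are given as a unit quaternion [x, y, z, w].
In Python, from plant import status, cams, r, finder gives the robot as it stands.
- The arm moves only by the tool play_rows, never from a script. Its argument "rows" is a list of rows, each a list of 7 numbers: the opening in per cent of the stroke, from 0 (shut) to 100 (fully open), then the shift along the tool's x, y, z in m, then the turn, a rotation vector about the tool's x, y, z in degrees. A call has 1 to 8 rows; each row shifts and turns the commanded pose from where the row before left it, along the tool's axes as they then stand; what a row does not reach is not made up. A row lasts 1/8 s, in which the tool goes at most 62.5 mm and 10.7 degrees, less where a joint would pass 70% of its speed; a pose out of reach is approached as far as the arm can. A call with a gripper value outside its range is refused whole. The fingers move at their own pace and stop on an object; "grip_force" is the grip in N (left out, the last holds). Time passes only in rows, so rows that do not move let the fingers close. It gives the time, the measured TCP pose, the force, the opening and the grip force at its end, in the units of the state.
- status.get_state(): the state, without advancing time (a new reading comes with each control period).
- cams.snapshot(name): name is "scene" or "top" or "wrist"; returns the picture (480x640x3 uint8, red, green, blue); there is no depth.
- cams.camera_params(name): a dict with "vfov" (degrees; the focal length in pixels is half the picture's height over the tangent of half this angle, whatever the lens; pixels are square), "cx", "cy" (the principal point, pixels), "R" (3x3) and "t" (3): a world point X has camera coordinates R X + t; the wrist camera has in their place "tool_from_camera" (4x4, takes a point from camera to tool coordinates, whose origin is the TCP and whose axes are the flange's). Camera axes: x right, y down, z forward; pixel columns grow to the right and rows downward; lengths in m; the calibration is good to about 2 mm. A picture is of the moment at which its call begins: read the wrist's pose just before it. camera_params takes no time and is no camera call.
- r.finish_job(): hands the job in; it is judged then, once.
Trained networks look in the newest picture that a camera, given by its name, has taken for a name from the list of things; names that differ only in an ending like _2 or _b are one class to them, and where a whole thing is asked for, a point or a joint stands for the part that bears it (a point fixed in the world has none). Each returns a list of dicts, best first, with "score" (0 to 1); they miss things now and then, are a little off and sometimes report something else, mostly with a low value. They report only what shows in the picture. A call takes as long as a camera call.
- finder.spot_in(camera, label): "at" ([x, y, z] in m, in the coordinates of the camera as it stood for that picture, good to about 4 mm: the middle of the surface that is visible of it).
- finder.regions_of(camera, label): "mask" (480x640 bool, what is visible of it).
The state is a dict: "clock": time; "q": joint angles; "qd": joint speeds; "joint_torque": joint torques, N m; "tool_pos": TCP position; "eef_rot": TCP orientation; "contact_force": force on the tool from outside, world axes, zero at the start; "moment": the same for the moment, N m; "opening": opening from 0.0 (shut) to 1.0 (fully open); "finger_force": force on a finger pad.
Only numpy, scipy, OpenCV 4.12 (cv2) and the standard library are available. Lean on these libraries where they do the work, as an engineer would, in place of code of your own. Each camera call takes 0.05 s, during which the arm holds its last target. There are 200 camera calls.

## Working session

There is one attempt and no reset: what is moved stays moved. The work goes in short steps, Python scripts to look and compute and a tool call to move; the robot and the scene stay as the last step left them, time stands still between calls to the robot, and variables do not carry over. Pictures are saved under pics/ and viewed, at most 10 in all, crops included, and the job is handed in when it is done.

Besides the shell and the picture viewer there is one more tool, called after "Request:" as name(argument=value, ...) on one line, values as JSON. play_rows: Moves the arm, as the interface text tells. Its arguments: {"type":"object","properties":{"rows":{"type":"array","items":{"type":"array","items":{"type":"number"}}},"grip_force":{"type":"number"}},"required":["rows"]}

```bash
mkdir -p pics; cat > h.py <<'E'
import numpy as np, cv2
from plant import status, cams, r, finder
from scipy.spatial.transform import Rotation as Ro
def cam2w(c,p):
    k=cams.camera_params(c)
    if c=='wrist':
        s=status.get_state(); T=np.array(k['tool_from_camera']); q=T[:3,:3]@p+T[:3,3]
        return Ro.from_quat(s['eef_rot']).as_matrix()@q+s['tool_pos']
    return np.array(k['R']).T@(np.array(p)-np.array(k['t']))
def save(c,n):
    im=cams.snapshot(c); cv2.imwrite('pics/'+n,im[:,:,::-1]); return im
def pix2w(c,u,v,z):
    k=cams.camera_params(c); f=240/np.tan(np.radians(k['vfov']/2)); d=np.array([(u-k['cx'])/f,(v-k['cy'])/f,1])
    o=cam2w(c,[0,0,0]); w=cam2w(c,d)-o; return o+w*(z-o[2])/w[2]
E
python3 - <<'E'
from h import *
np.set_printoptions(precision=4,suppress=True)
s=status.get_state(); print(s['tool_pos'],s['eef_rot'],s['clock'])
for c in ['top','scene']:
    save(c,c+'0.png'); print(c,cam2w(c,[0,0,0]))
    for l in ['rack','tube_orange','tab_orange','hinge_orange','tab_blue','tab_white','cap_white']:
        d=finder.spot_in(c,l)
        for e in d[:2]: print(c,l,round(e['score'],2),cam2w(c,e['at']))
E
```

```text
[ 0.164  -0.6027  0.4039] [ 0.9912  0.1325 -0.0002 -0.0009] 0.0
top [0.4111 0.0196 1.3344]
top rack 0.77 [ 0.5747 -0.0283  0.0789]
top tube_orange 0.91 [ 0.606  -0.0979  0.1667]
top tab_orange 0.81 [ 0.6234 -0.1011  0.1886]
top tab_orange 0.65 [ 0.612  -0.1003  0.168 ]
top hinge_orange 0.95 [ 0.6144 -0.0982  0.1663]
top tab_blue 0.66 [0.5839 0.004  0.154 ]
top tab_white 0.91 [0.6039 0.1023 0.1518]
top cap_white 0.67 [0.6073 0.0998 0.1553]
scene [ 1.003  -0.1879  1.0218]
scene rack 0.79 [ 0.6134 -0.0185  0.081 ]
scene tube_orange 0.66 [ 0.5854 -0.0994  0.1335]
scene tab_orange 0.53 [ 0.6344 -0.1079  0.1988]
scene hinge_orange 0.96 [ 0.5871 -0.1029  0.1368]
scene hinge_orange 0.25 [ 0.6342 -0.1074  0.1995]
scene tab_blue 0.96 [0.5894 0.0032 0.1512]
scene tab_white 0.95 [0.6106 0.0993 0.1478]
scene cap_white 0.78 [0.6088 0.0974 0.1537]
```

View pics/top0.png

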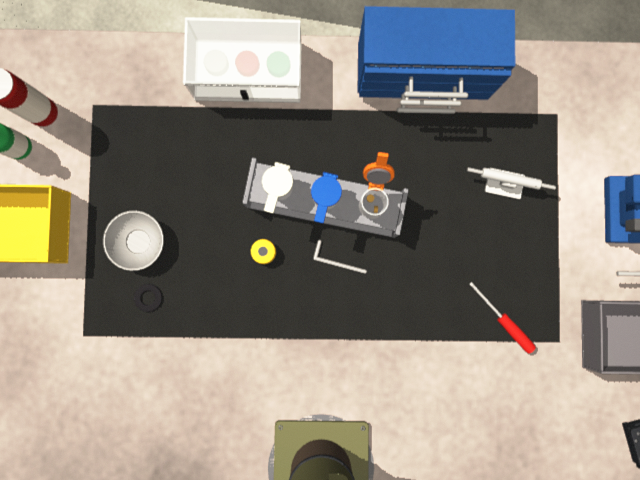

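View pics/scene0.png

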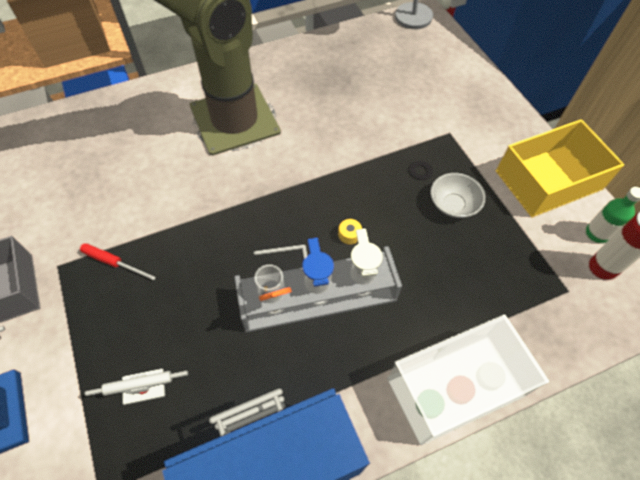

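The top view shows the tabs pointing toward the robot. Blue is at about (326,190) with its tab to (320,220), the orange rim at (374,202) with its open tab up at (382,155), and white at (277,180). In the scene view the orange cap at (275,293) is almost edge-on, so it leans back at about 1.9 rad.

```bash
python3 - <<'E'
from h import *
np.set_printoptions(precision=4,suppress=True)
im=cv2.imread('pics/top0.png'); h=cv2.cvtColor(im,cv2.COLOR_BGR2HSV)
def m(lo,hi,x0,x1,y0,y1):
    a=cv2.inRange(h,lo,hi); b=np.zeros_like(a); b[y0:y1,x0:x1]=a[y0:y1,x0:x1]; return b
def an(b,z):
    d=cv2.distanceTransform(b,cv2.DIST_L2,5); v,u=np.unravel_index(d.argmax(),d.shape)
    P=np.argwhere(b)[:,::-1]; W=np.array([pix2w('top',a,c,z) for a,c in P]); c=W.mean(0); 
    w,V=np.linalg.eigh(np.cov(W[:,:2].T)); e=V[:,1]*np.sign(V[0,1]); pr=(W[:,:2]-c[:2])@e
    print('centroid',c,'disc',pix2w('top',u,v,z),d.max(),'axis yaw',np.arctan2(e[1],e[0]),'ext',pr.min(),pr.max(),len(P),'ends',c[:2]+e*pr.min(),c[:2]+e*pr.max())
an(m((100,120,60),(125,255,255),300,350,165,230),.155)
an(m((0,0,190),(180,60,255),255,300,155,220),.155)
b=m((3,120,60),(22,255,255),355,400,145,188); an(b,.2)
print('rim',pix2w('top',374,202,.145))
k=cams.camera_params('scene'); im2=cv2.imread('pics/scene0.png'); h=cv2.cvtColor(im2,cv2.COLOR_BGR2HSV)
b2=m((3,130,100),(20,255,255),250,300,280,310); P=np.argwhere(b2)[:,::-1]; print(P.min(0),P.max(0),P.mean(0))
E
```

```text
centroid [0.584  0.0022 0.155 ] disc [0.5901 0.0006 0.155 ] 14.990698 axis yaw -0.2270291363671689 ext -0.05900390196048066 0.04408204615851885 963 ends [0.5265 0.0155] [ 0.627  -0.0077]Traceback (most recent call last):
  File "<stdin>", line 12, in <module>
  File "<stdin>", line 8, in an
  File "h.py", line 13, in pix2w
    k=cams.camera_params(c); f=240/np.tan(np.radians(k['vfov']/2)); d=np.array([(u-k['cx'])/f,(v-k['cy'])/f,1])
ValueError: time passes only in moves, steps and waits
```

```bash
python3 - <<'E'
s=open('h.py').read()
s=s.replace("def cam2w","import functools\n@functools.lru_cache(None)\ndef prm(c): return cams.camera_params(c)\ndef cam2w",1).replace("k=cams.camera_params(c)","k=prm(c)")
open('h.py','w').write(s)
E
python3 - <<'E'
from h import *
np.set_printoptions(precision=4,suppress=True)
im=cv2.imread('pics/top0.png'); h=cv2.cvtColor(im,cv2.COLOR_BGR2HSV)
def m(lo,hi,x0,x1,y0,y1):
    a=cv2.inRange(h,lo,hi); b=np.zeros_like(a); b[y0:y1,x0:x1]=a[y0:y1,x0:x1]; return b
def an(b,z):
    P=np.argwhere(b)[:,::-1]; W=np.array([pix2w('top',a,c,z) for a,c in P]); c=W.mean(0); 
    w,V=np.linalg.eigh(np.cov(W[:,:2].T)); e=V[:,1]*np.sign(V[0,1]); pr=(W[:,:2]-c[:2])@e
    print('centroid',c,'yaw',np.arctan2(e[1],e[0]),'ends',c[:2]+e*pr.min(),c[:2]+e*pr.max())
an(m((0,0,190),(180,60,255),255,300,155,220),.155)
an(m((3,120,60),(22,255,255),355,400,145,188),.2)
print('rim',pix2w('top',374,202,.145))
print('tip',[pix2w('top',383,152.5,z) for z in (.23,.24)])
print(prm('scene'))
h=cv2.cvtColor(cv2.imread('pics/scene0.png'),cv2.COLOR_BGR2HSV)
P=np.argwhere(m((3,130,100),(20,255,255),250,300,280,310))[:,::-1]; print(P.min(0),P.max(0),P.mean(0))
E
```

```text
centroid [0.6028 0.107  0.155 ] yaw -0.48192320696254526 ends [0.5544 0.1323] [0.6451 0.0848]
centroid [ 0.629  -0.1003  0.2   ] yaw -0.48855369549345495 ends [ 0.5919 -0.0806] [ 0.66   -0.1168]
rim [ 0.5709 -0.0968  0.145 ]
tip [array([ 0.6538, -0.1046,  0.23  ]), array([ 0.6516, -0.1035,  0.24  ])]
{'vfov': 51.94484392115658, 'cx': 310.048161324851, 'cy': 242.68115441289586, 'R': array([[ 0.3886,  0.9214, -0.0032],
       [ 0.7956, -0.3373, -0.5032],
       [-0.4648,  0.193 , -0.8641]]), 't': array([-0.2134, -0.3472,  1.3854])}
[259 287] [291 300] [275.0289 293.3468]
```

Request:
play_rows(rows=[[0, 0, 0, -0.01, 0, 0, 10.2], [0, 0, 0, -0.01, 0, 0, 10.2], [0, 0.035, -0.0385, 0, 0, 0, 0], [0, 0.035, -0.0385, 0, 0, 0, 0], [0, 0.035, -0.0385, 0, 0, 0, 0], [0, 0.035, -0.0385, 0, 0, 0, 0], [0, 0.035, -0.0385, 0, 0, 0, 0], [0, 0.035, -0.0385, 0, 0, 0, 0]])

```text
clock: 1.8
tool_pos: [0.3954, -0.3907, 0.4249]
eef_rot: [0.999, -0.045, 0.0, 0.0]
contact_force: [0.7, -0.9, -0.1]
opening: 0.117
finger_force: 0.0
```

Request:
play_rows(rows=[[0, 0.035, -0.0385, 0, 0, 0, 0], [0, 0.035, -0.0385, 0, 0, 0, 0], [0, 0.035, -0.0385, 0, 0, 0, 0], [0, 0.035, -0.0385, 0, 0, 0, 0], [0, 0.035, -0.0385, 0, 0, 0, 0], [0, 0, 0, 0, 0, 0, 0]])

```text
clock: 2.55
tool_pos: [0.589, -0.2107, 0.4245]
eef_rot: [0.999, -0.041, 0.001, -0.002]
contact_force: [-0.9, 0.0, -0.7]
opening: 0.006
finger_force: 0.0
```

Request:
play_rows(rows=[[0, 0.037, -0.03, 0, 0, 0, 0], [0, 0.035, -0.04, 0, 0, 0, 0], [0, 0.035, -0.039, 0, 0, 0, 0], [0, 0, 0, 0, 0, 0, 0]])

```text
clock: 3.05
tool_pos: [0.7039, -0.1128, 0.4238]
eef_rot: [0.999, -0.042, 0.0, -0.002]
contact_force: [-0.6, -0.3, -1.0]
opening: 0.003
finger_force: 0.0
```

```bash
python3 - <<'E'
from h import *
np.set_printoptions(precision=4,suppress=True)
print(status.get_state()['tool_pos'])
a=save('wrist','w1.png')
for l in ['tab_orange','hinge_orange']:
    for e in finder.spot_in('wrist',l)[:2]: print(l,round(e['score'],2),cam2w('wrist',e['at']))
E
```

```text
[ 0.7039 -0.1128  0.4238]
tab_orange 0.31 [ 0.6128 -0.0079  0.0796]
```

View pics/w1.png

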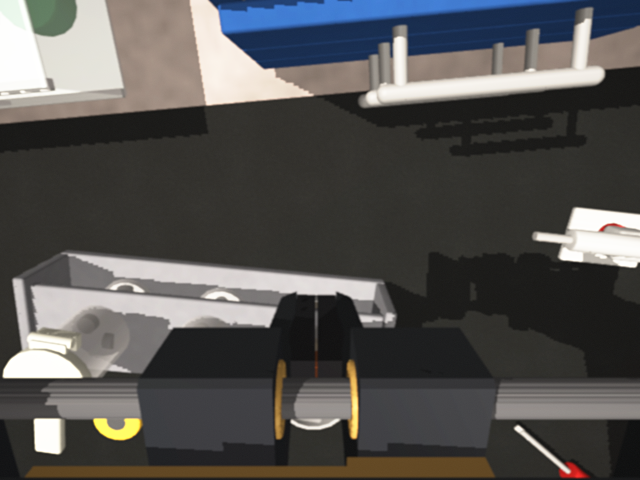

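The wrist view shows the rack at lower left; the orange cap is hidden behind the fingers at (316,380). The fingers are clear behind the cap, so I go down and push it over.

Request:
play_rows(rows=[[0, 0, 0, 0.027, 0, 0, 0], [0, 0, 0, 0.026, 0, 0, 0], [0, -0.02, 0, 0, 0, 0, 0], [0, -0.02, 0, 0, 0, 0, 0], [0, -0.02, 0, 0, 0, 0, 0], [0, -0.02, 0, 0, 0, 0, 0]])

```text
clock: 3.95
tool_pos: [0.6212, -0.1125, 0.3728]
eef_rot: [0.999, -0.047, 0.001, 0.001]
contact_force: [2.5, 0.3, 1.5]
opening: 0.004
finger_force: 0.9
```

Request:
play_rows(rows=[[0, -0.022, 0, 0.001, 0, 0, 0], [0, -0.012, 0, 0.004, 0, 0, 0], [0, -0.011, 0, 0.006, 0, 0, 0], [0, -0.009, 0, 0.008, 0, 0, 0], [0, -0.007, 0, 0.009, 0, 0, 0], [0, -0.005, 0, 0.01, 0, 0, 0], [0, -0.004, 0, 0.01, 0, 0, 0]])

```text
clock: 4.82
tool_pos: [0.5526, -0.1036, 0.323]
eef_rot: [0.999, -0.045, 0.0, 0.0]
contact_force: [0.4, -0.4, 1.3]
opening: 0.007
finger_force: 0.6
```

Request:
play_rows(rows=[[0, 0, 0, 0.002, 0, 0, 0], [0, 0, 0, 0.002, 0, 0, 0], [0, 0, 0, 0, 0, 0, 0]])

```text
clock: 5.2
tool_pos: [0.552, -0.1034, 0.321]
eef_rot: [0.999, -0.045, -0.001, 0.0]
contact_force: [-6.0, 1.0, 17.0]
opening: 0.001
finger_force: 8.4
```

Request:
play_rows(rows=[[0, 0, 0, 0, 0, 0, 0], [0, 0, 0, -0.04, 0, 0, 0], [45, 0, 0, -0.035, 0, 0, 0], [45, -0.008, -0.038, 0, 0, 0, 0], [45, -0.008, -0.038, 0, 0, 0, 0], [45, -0.008, -0.038, 0, 0, 0, 0], [45, 0, 0, 0, 0, 0, 7.8], [45, 0, 0, 0, 0, 0, 0]])

```text
clock: 6.2
tool_pos: [0.539, 0.0129, 0.3943]
eef_rot: [0.994, -0.112, -0.0, 0.0]
contact_force: [-0.5, 0.7, -0.4]
opening: 0.448
finger_force: 0.0
```

```bash
python3 - <<'E'
from h import *
np.set_printoptions(precision=4,suppress=True)
s=status.get_state();print(s['tool_pos'],s['contact_force'],s['opening'])
a=save('wrist','w2.png'); b=save('scene','s2.png')
for c,l in [('wrist','tab_blue'),('scene','tab_orange'),('scene','tab_blue')]:
    for e in finder.spot_in(c,l)[:2]: print(c,l,round(e['score'],2),cam2w(c,e['at']))
cv2.imwrite('pics/c2.png',cv2.hconcat([cv2.resize(a[:,:,::-1],(400,300)),cv2.resize(b[200:350,200:400,::-1],(400,300))]))
E
```

```text
[0.539  0.0129 0.3943] [-0.4701  0.7274 -0.4203] 0.4475947911725556
wrist tab_blue 0.71 [ 0.5875 -0.004   0.1559]
scene tab_orange 0.86 [ 0.574  -0.0965  0.1561]
scene tab_blue 0.91 [0.589  0.0026 0.1525]
```

View pics/c2.png

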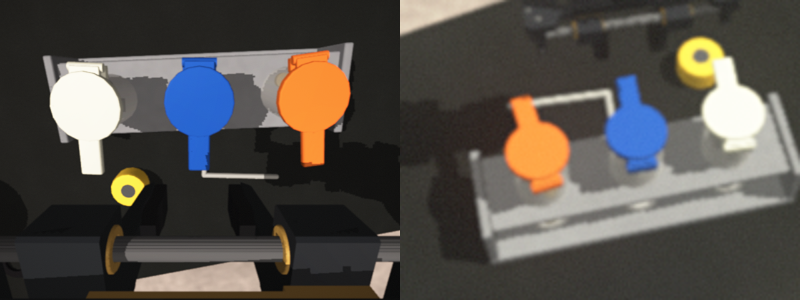

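Orange now lies shut in both views. The wrist view shows the blue tab in line with the tool, its end at about (198,168) in the crop; I refine its position.

```bash
python3 - <<'E'
from h import *
np.set_printoptions(precision=4,suppress=True)
im=cv2.imread('pics/w2.png'); b=cv2.inRange(cv2.cvtColor(im,cv2.COLOR_BGR2HSV),(100,120,60),(125,255,255))
P=np.argwhere(b)[:,::-1]; P=P[(P[:,0]>230)&(P[:,0]<400)&(P[:,1]>80)&(P[:,1]<300)]
s=status.get_state(); R=Ro.from_quat(s['eef_rot']).as_matrix()
v1=P[:,1].max()
for v in (v1-3,v1-20,v1-40):
    u=P[P[:,1]==v,0]; w=pix2w('wrist',(u.min()+u.max())/2,v,.154); print(v,u.min(),u.max(),w,'tool',R.T@(w-s['tool_pos']))
E
```

```text
270 301 334 [0.5293 0.0126 0.154 ] tool [-0.0098  0.0011  0.2406]
253 301 335 [0.5396 0.01   0.154 ] tool [0.0008 0.0014 0.2406]
233 300 335 [0.5515 0.0075 0.154 ] tool [0.0129 0.0011 0.2406]
```

Request:
play_rows(grip_force=8, rows=[[45, 0, 0.001, 0.04, 0, 0, 0], [45, 0, 0, 0.04, 0, 0, 0], [45, 0, 0, 0.017, 0, 0, 0], [15, 0, 0, 0, 0, 0, 0], [10, 0, 0, 0, 0, 0, 0], [10, 0, 0, 0, 0, 0, 0], [10, 0, 0, 0, 0, 0, 0]])

```text
clock: 7.32
tool_pos: [0.5393, 0.0112, 0.2985]
eef_rot: [0.994, -0.113, 0.001, -0.0]
contact_force: [0.6, 1.3, 1.6]
opening: 0.229
finger_force: 8.0
```

Request:
play_rows(rows=[[10, 0.004, 0, -0.021, 0, 0, 0], [10, 0.009, 0, -0.0195, 0, 0, 0], [10, 0.0135, 0, -0.0165, 0, 0, 0], [10, 0.017, 0, -0.013, 0, 0, 0], [10, 0, 0, 0, 0, 0, 0]])

```text
clock: 7.95
tool_pos: [0.5821, 0.0013, 0.3693]
eef_rot: [0.994, -0.113, 0.002, -0.0]
contact_force: [-0.9, 1.0, 5.0]
opening: 0.226
finger_force: 8.0
```

Request:
play_rows(rows=[[10, 0.02, 0, -0.008, 0, 0, 0], [10, 0.021, 0, -0.003, 0, 0, 0], [10, 0.0215, 0, 0.0025, 0, 0, 0], [10, 0.016, 0, 0.0055, 0, 0, 0], [10, 0, 0, 0, 0, 0, 0], [10, 0, 0, 0, 0, 0, 0]])

```text
clock: 8.7
tool_pos: [0.657, -0.0157, 0.3701]
eef_rot: [0.994, -0.113, -0.001, -0.0]
contact_force: [0.8, 1.9, -4.8]
opening: 0.227
finger_force: 8.0
```

```bash
python3 - <<'E'
from h import *
a=save('wrist','w3.png'); b=save('scene','s3.png')
cv2.imwrite('pics/c3.png',cv2.hconcat([cv2.resize(a[:,:,::-1],(400,300)),cv2.resize(b[200:350,200:400,::-1],(400,300))]))
E
```

```text
(no output)
```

View pics/c3.png

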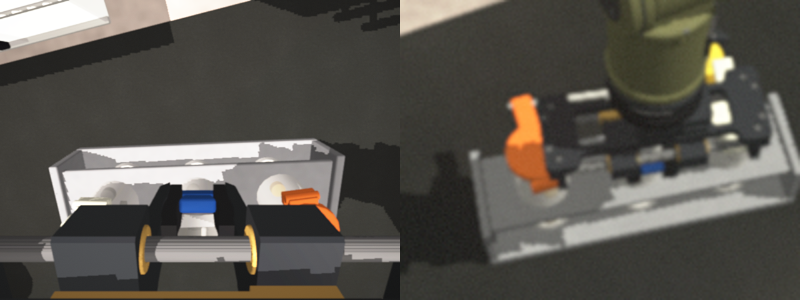

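The blue tab is between the fingers at (198,200), leaning back beyond upright. Releasing and rising.

Request:
play_rows(rows=[[40, 0, 0, 0, 0, 0, 0], [40, 0, 0, 0, 0, 0, 0], [40, 0, 0, 0, 0, 0, 0], [40, 0, 0, -0.04, 0, 0, 0], [40, 0, 0, -0.04, 0, 0, 0], [40, -0.05, 0, -0.02, 0, 0, 0], [40, -0.05, 0, 0, 0, 0, 0], [40, -0.05, 0, 0, 0, 0, 0]])

```text
clock: 9.8
tool_pos: [0.5102, 0.0176, 0.4714]
eef_rot: [0.994, -0.113, 0.001, -0.0]
contact_force: [-0.5, 0.5, 0.6]
opening: 0.399
finger_force: 0.0
```

Request:
play_rows(rows=[[40, -0.05, 0, 0, 0, 0, 0], [40, -0.03, 0.03, 0, 0, 0, 0], [40, 0, 0, 0, 0, 0, 0]])

```text
clock: 10.18
tool_pos: [0.4245, 0.0047, 0.4712]
eef_rot: [0.993, -0.114, -0.001, 0.001]
contact_force: [0.3, -0.3, -0.8]
opening: 0.398
finger_force: 0.0
```

```bash
python3 - <<'E'
from h import *
s=status.get_state(); print(s['tool_pos'],s['contact_force'])
a=save('wrist','w4.png'); b=save('scene','s4.png')
cv2.imwrite('pics/c4.png',cv2.hconcat([cv2.resize(a[:,:,::-1],(400,300)),cv2.resize(b[200:350,200:400,::-1],(400,300))]))
E
```

```text
[0.42447195 0.00473838 0.47118186] [ 0.30904408 -0.3468063  -0.81506758]
```

View pics/c4.png

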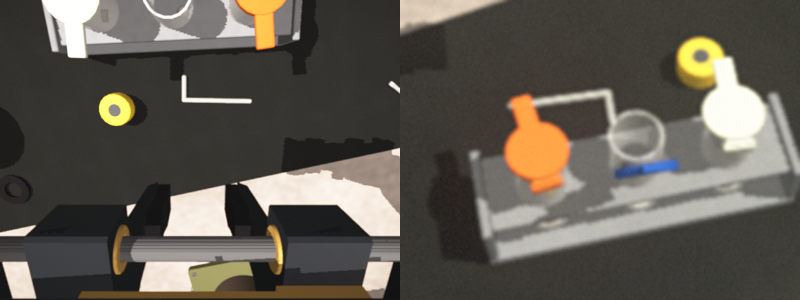

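Blue at (645,168) is edge-on, leaning back at about 1.95 rad. Orange and white lie flat and the loose parts have not moved.

```bash
python3 -c "
from plant import r
print(r.finish_job())"
```

```text
the job is handed in; nothing more can be done
None
```

I pressed the orange cap shut, then flipped the blue cap open to about 1.95 rad (estimated from the images). White stayed shut, the loose parts I could see had not moved, and the job is handed in; no verdict was returned.

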